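Square the gift parcel into the scale's corner and aim the hand scanner at its label

ROBOT

A 6-joint arm with a two-finger parallel gripper is mounted at the origin on the work surface. World frame = base frame: x ahead of the robot, y to its left, z up, the work surface at z = 0. Lengths are in m, angles in rad, forces in N, time in s.
With the tool pointing down it reaches from about 0.325 to 0.85 m from the base axis. Payload 4.4 kg.
Tool frame: the origin (TCP) lies at the very end of the fingers, on their centre line; the grasp point (between the pads) lies 19 mm behind it; z points along the fingers, y is the direction in which the jaws open and shut (so a half turn about z gives the same grasp; the last joint's range is limited). The gripper opens to 94 mm and grips with 3 to 60 N. Pads are 16 mm wide; open, the fingers measure 119 mm over their backs; the gripper's body (75 mm by 177 mm) begins 78 mm behind the grasp point.
Start: joints at [-1.389, 0.207, 1.542, -0, 1.393, -0.15], TCP at [0.187, -0.544, 0.205] pointing down, gripper open.
Joint ranges: [-2.73, 2.73], [-0.86, 2.22], [0.23, 2.46], [-1.11, 4.25], [0.08, 2.63], [-2.82, 2.82]. Speed limits (rad/s): [2.79, 2.79, 3.14, 3.14, 3.14, 3.14].

INTERFACE

Orientations are given as a unit quaternion [w, x, y, z].
In Python, from station import state, capture, hand_in gives the robot as it stands.
- The arm moves only by the tool play_rows, never from a script. Its argument "increments" is a list of rows, each a list of 5 numbers: the opening in per cent of the stroke, from 0 (shut) to 100 (fully open), then the shift along the tool's x, y, z in cm, then the turn about the tool's z in rad. In form: [[hand, x, y, z, roll], ...]. A call has exactly 8 rows; each row is the pose to reach, as a shift and turn from the pose commanded when the call began, along the tool's axes at that moment; what a row does not reach only later rows make up. A row lasts 1/12 s, in which the tool goes at most 41.7 mm and 7.16 degrees, less where a joint would pass 70% of its speed; a pose out of reach is approached as far as the arm can. A call with a gripper value outside its range is refused whole. The fingers move at their own pace and stop on an object; the grip force is fixed at half the most. Time passes only in rows, so rows that repeat a pose let the fingers close, or fill a call up. It gives the time, the measured TCP pose, the force and the opening at its end, in the units of the state.
- state(): the state, without advancing time (a new reading comes with each control period).
- capture(name): name is "scene" or "top" or "wrist"; returns a dict with "pixels" (480x640x3 uint8, blue, green, red), "depth" (480x640 float32, m along the optical axis (not along the pixel's ray), 0 where there is no reading), "fov_y" (degrees; the focal length in pixels is half the picture's height over the tangent of half this angle, whatever the lens; pixels are square), "cx", "cy" (the principal point, pixels), "extrinsics" (4x4, takes a point from camera to world coordinates). Camera axes: x right, y down, z forward; pixel columns grow to the right and rows downward; lengths in m; the calibration is good to about 2 mm. A picture is of the moment at which its call begins.
- hand_in(): hands the job in, once; it reports no verdict.
The state is a dict: "clock": time; "joints": joint angles; "joint_vel": joint speeds; "joint_efforts": joint torques, N m; "tool_pos": TCP position; "tool_rot": TCP orientation; "contact_force": force on the tool from outside, world axes, zero at the start; "wrist_torque": the same for the moment, N m; "gripper_width": finger opening in m.
Only numpy, scipy, OpenCV 4.12 (cv2) and the standard library are available. Lean on these libraries where they do the work, as an engineer would, in place of code of your own. Each camera call takes 0.05 s, during which the arm holds its last target.

TASK

Push the carton on the parcel scale square and flush into the corner of the two stop rails, so that it can be measured and weighed. Then draw the hand scanner up out of its charging stand, tip it nose-down to about 45 degrees and finish while holding it still in the air with its window pointing at the middle of the bar-code label, about 100 mm away. Keep hand and scanner clear of the parcel, the scale and the stand at the end, and leave the bottle, the jar and the tape roll where they are.

Things in the scene. Friction and masses are not known exactly. Their poses are not given: they have to be found in the camera images.
- scale: Parcel scale fixed to the counter. Origin on the counter under the platter's centre; x, y along its edges. Platter 250 x 250 mm, top 45 mm above the counter. Aluminium stop rails, 6 mm thick, 40 mm above the platter, along its +x edge (away from the robot) and +y edge (left, seen from the robot); the other edges are open. Display console 62 x 140 mm, under 60 mm high, outside the +x rail
- scale_corner (a point): The inner corner of the two stop rails on the platter's top: 125 mm along +x and 125 mm along +y from the platter's centre. Axes as the scale's
- carton_center (a point): Centre of the sealed carton lying on the platter: 140 mm along its x, 180 mm along its y, 65 mm high, about 0.6 kg; slides at 3 to 10 N, too wide to grip. Starts turned up to 0.2 rad and 10 to 60 mm short of the rails. When home its +x face lies along the +x rail and its +y face along the +y rail
- carton_corner (a point): The carton's lower corner at its +x and +y sides (70, 90, -32.5 mm from its centre); it meets scale_corner when the carton is home. Axes as the carton's
- label (a point): Middle of the white bar-code label (65 x 95 mm, black bars) stuck on the carton's top, 20 mm to -x and 20 mm to -y of the carton's middle. z up, out of the label
- stand: Charging stand fixed to the counter. Origin on the counter under the socket's centre. Foot 130 x 105 x 16 mm; upright socket, inside 42 mm (x) x 37 mm (y), walls 5 mm, floor 16 mm and rim 70 mm above the counter: the scanner's handle stands 54 mm deep in it with 2 mm of play all round
- scanner_barrel (a point): Middle of the barrel of the pistol-shaped cordless scanner (0.2 kg), the place to grip: barrel 78 mm long (x), 46 mm wide (y), 38 mm high. The handle, 33 mm wide, runs down (-z) to its foot 129 mm below this point, in the socket. A bezel 56 mm wide, 45 mm high, begins 35 mm ahead (-x) and holds the window. Axes are the scanner's: it looks along -x; at the start the handle is upright
- scanner_window (a point): Middle of the scanner's window, 63 mm to -x and 1 mm up from the middle of the barrel; the scanner looks from here along its own -x. Axes as the scanner's
- bottle_mid (a point): Middle (87 mm up) of a small amber bottle, 56 mm wide, 175 mm high, standing on the counter: bystander
- jar_mid (a point): Middle of a glass jar with a brass lid, 72 mm wide, 85 mm high, standing on the counter: bystander
- tape_mid (a point): Middle of a roll of brown parcel tape lying flat, 100 mm wide, 48 mm high: bystander
Mind the look-alikes: they are no part of the job. Leave any blue look-alike of the part that bears scanner_barrel alone. Of the things that look like the part that bears carton_center, the smaller one is meant.

How it is judged:
By the outcome, as a careful person would: the job done as asked, in the order asked, and still so for the second after the job is handed in, while the arm keeps its last pose, push and grip.
It also fails if it takes over 69 s, if anything falls off the work surface, if the arm or the gripper's body presses on something with over 40 N, if the wrist force passes 120 N, or if a joint passes its speed limit or range.

## Working session

There is one attempt and no reset: what is moved stays moved. The work goes in short steps, Python scripts to look and compute and a tool call to move; the robot and the scene stay as the last step left them, time stands still between calls to the robot, and variables do not carry over. Pictures are saved under pics/ and viewed, and the job is handed in when it is done.

Besides the shell and the picture viewer there is one more tool, called after ">>>" as a command line: name --pt "numbers of a row" for each row, then --argument value for the rest. play_rows: Moves the arm, as the interface text tells. Its arguments: {"type":"object","properties":{"increments":{"type":"array","items":{"type":"array","items":{"type":"number"}}}},"required":["increments"]}

```bash
ls; mkdir -p pics
python3 - <<'E'
from station import state,capture
import cv2,numpy as np
s=state();print(s)
for n in("scene","top","wrist"):
    c=capture(n);cv2.imwrite(f"pics/{n}0.png",c["pixels"]);np.savez(f"{n}0.npz",**c)
    print(n,c["fov_y"],c["cx"],c["cy"],c["extrinsics"].round(3).tolist())
E
```

```text
pics
{'clock': 0.0, 'joints': array([-1.38951890e+00,  2.07434269e-01,  1.54296123e+00,  1.48749093e-05,
        1.39347215e+00, -1.50510943e-01]), 'joint_vel': array([-0.00067363, -0.00058424, -0.00020315, -0.00024404,  0.00059481,
        0.00135994]), 'joint_efforts': array([ 7.28207033e-04, -3.70877337e+01, -2.81416333e+01,  6.99544698e-02,
        3.62174353e-02, -1.85982085e-04]), 'tool_pos': array([ 0.18713808, -0.54284052,  0.20427926]), 'tool_rot': array([-1.13747292e-03,  9.86270669e-01,  1.65132896e-01, -1.01792027e-05]), 'contact_force': array([-0.3416218 ,  0.7292598 ,  0.11634909]), 'wrist_torque': array([-0.04801326,  0.02003277, -0.00642122]), 'gripper_width': 0.09394726507015308}
scene 56.943895807966086 321.90772810447237 240.13965455326309 [[0.016, 0.654, -0.756, 1.333], [1.0, 0.002, 0.023, -0.007], [0.017, -0.756, -0.654, 0.762], [0.0, 0.0, 0.0, 1.0]]
top 49.535726123907445 314.52377823641007 236.14191614588321 [[-0.01, -0.993, 0.117, 0.413], [-1.0, 0.008, -0.017, 0.024], [0.016, -0.117, -0.993, 1.511], [0.0, 0.0, 0.0, 1.0]]
wrist 58.32044455931862 314.47245503219955 238.0404859681165 [[0.325, -0.919, -0.222, 0.251], [-0.946, -0.317, -0.074, -0.521], [-0.002, 0.234, -0.972, 0.384], [0.0, 0.0, 0.0, 1.0]]
```

View pics/top0.png

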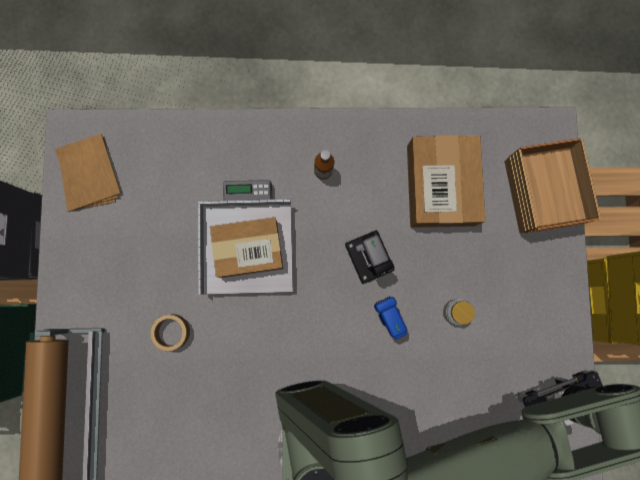

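View pics/scene0.png

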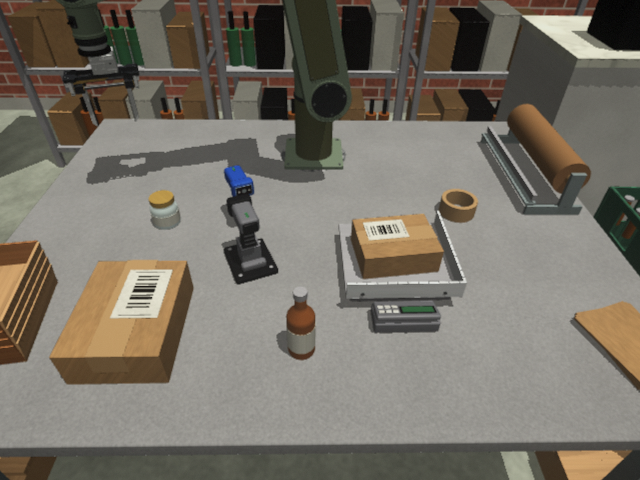

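View pics/wrist0.png

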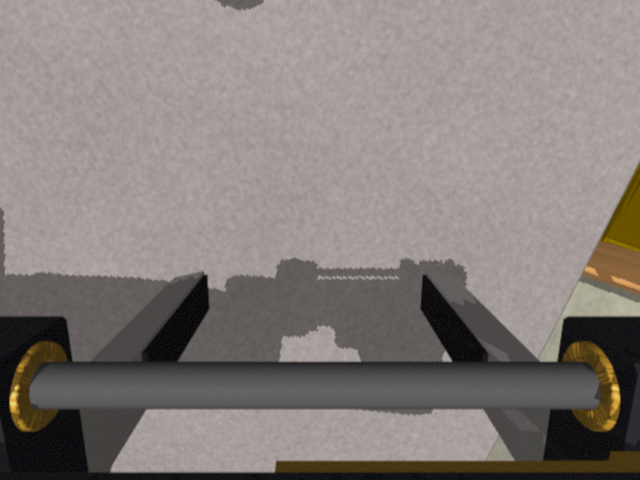

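```bash
cat > h.py <<'E'
import numpy as np,cv2
def load(n): return dict(np.load(n+".npz"))
def cloud(c):
    H,W=c["depth"].shape;f=H/2/np.tan(np.radians(float(c["fov_y"]))/2)
    u,v=np.meshgrid(np.arange(W),np.arange(H));d=c["depth"]
    P=np.stack([(u-c["cx"])/f*d,(v-c["cy"])/f*d,d],-1)
    E=c["extrinsics"];return P@E[:3,:3].T+E[:3,3]
def proj(c,p):
    H=c["depth"].shape[0];f=H/2/np.tan(np.radians(float(c["fov_y"]))/2)
    E=c["extrinsics"];q=(np.asarray(p)-E[:3,3])@E[:3,:3];return q[...,:2]/q[...,2:]*f+[float(c["cx"]),float(c["cy"])]
E
python3 - <<'E'
from h import *
t=load("top0");s=load("scene0")
a=cv2.resize(t["pixels"][180:350,180:480],None,fx=2.66,fy=2.66,interpolation=cv2.INTER_CUBIC);cv2.imwrite("pics/tz.png",a)
a=cv2.resize(s["pixels"][150:300,170:330],None,fx=4,fy=4,interpolation=cv2.INTER_CUBIC);cv2.imwrite("pics/sz.png",a)
P=cloud(t)
print("counter",np.median(P[350:370,200:260],axis=(0,1)))
for (u,v) in [(245,240),(200,250),(285,285),(245,203),(245,186),(370,245),(378,250),(325,158),(460,312),(170,317),(390,310)]:print((u,v),P[v,u].round(3))
Z=P[...,2]
def rect(mask,name):
    n,l,st,_=cv2.connectedComponentsWithStats(mask.astype(np.uint8));i=1+np.argmax(st[1:,4]);q=P[l==i][:,:2].astype(np.float32)
    r=cv2.minAreaRect(q*1000);print(name,len(q),r,np.median(P[l==i][:,2]),q.mean(0))
def win(x0,x1,y0,y1):
    m=np.zeros(Z.shape,bool);m[y0:y1,x0:x1]=1;return m
w=win(180,310,190,310)
rect(w&(Z>.1)&(Z<.125),"carton");rect(w&(Z>.03)&(Z<.1),"scale+rails");rect(w&(Z>.03),"all")
rect(win(335,405,225,290)&(Z>.13),"barrel");rect(win(335,405,225,290)&(Z>.009),"stand")
E
```

```text
counter [ 0.24056281  0.24257183 -0.00114099]
(245, 240) [0.569 0.188 0.111]
(200, 250) [0.546 0.315 0.084]
(285, 285) [0.449 0.083 0.045]
(245, 203) [0.678 0.193 0.073]
(245, 186) [0.732 0.197 0.048]
(370, 245) [ 0.548 -0.143  0.163]
(378, 250) [ 0.534 -0.164  0.162]
(325, 158) [ 0.778 -0.028  0.172]
(460, 312) [ 0.37  -0.397  0.079]
(170, 317) [0.363 0.402 0.049]
(390, 310) [ 0.379 -0.193  0.149]
carton 3439 ((551.3541870117188, 187.42477416992188), (140.82827758789062, 181.16717529296875), 7.593642234802246) 0.1089555619544309 [0.55043244 0.18726917]
scale+rails 5750 ((574.551513671875, 193.59950256347656), (295.0718994140625, 256.9748840332031), 1.0442157983779907) 0.04419851641022299 [0.5700347  0.19792677]
all 9232 ((566.6506958007812, 173.97390747070312), (311.1729431152344, 295.67559814453125), 0.8727170825004578) 0.04897969375612654 [0.5620744  0.19322303]
barrel 776 ((487.1180114746094, -75.62255859375), (107.1671371459961, 241.2900848388672), 23.628149032592773) 0.1625891631290446 [ 0.5204282  -0.15953198]
stand 1566 ((497.6526184082031, -84.9361572265625), (129.03509521484375, 265.53167724609375), 22.586502075195312) 0.1283536872879385 [ 0.52120453 -0.1480874 ]
```

```bash
sleep 0.1
```

```text
(no output)
```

View pics/tz.png

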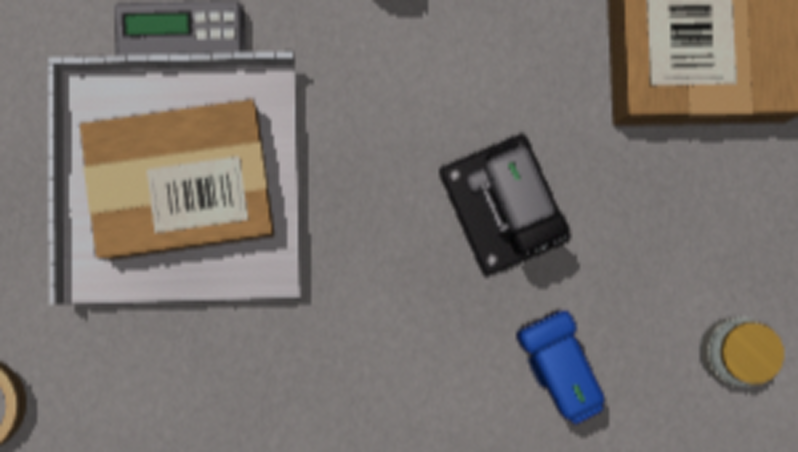

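View pics/sz.png

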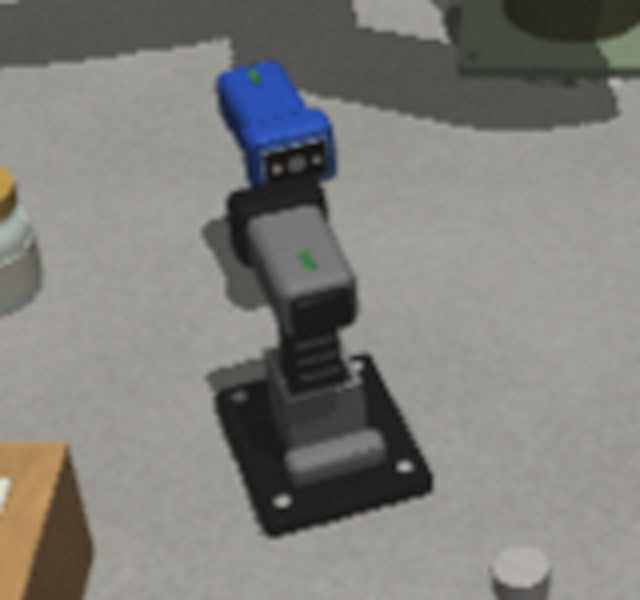

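Run:
```python
from h import *
t=load("top0");P=cloud(t);Z=P[...,2];px=t["pixels"].astype(int)
s=load("scene0");Q=cloud(s)
def rect(q,name):
    r=cv2.minAreaRect((q[:,:2]*1000).astype(np.float32));print(name,len(q),np.round(r[0],1),np.round(r[1],1),round(r[2],2),"z",np.median(q[:,2]).round(4), "mean",q[:,:2].mean(0).round(4))
def box(P,x0,x1,y0,y1,z0,z1):
    return P[(P[...,0]>x0)&(P[...,0]<x1)&(P[...,1]>y0)&(P[...,1]<y1)&(P[...,2]>z0)&(P[...,2]<z1)]
for n,C in(("top",P),("scene",Q)):
    print(n)
    rect(box(C,.45,.7,.05,.31,.1,.118),"carton")
    rect(box(C,.40,.68,.03,.33,.040,.050),"platter")
    rect(box(C,.40,.705,.03,.35,.078,.095),"railtop")
    rect(box(C,.46,.62,-.24,-.08,.155,.172),"barrel top")
    rect(box(C,.46,.64,-.24,-.08,.12,.172),"scanner")
    rect(box(C,.46,.66,-.26,-.04,.012,.022),"foot")
    rect(box(C,.46,.66,-.26,-.04,.06,.08),"rim")
    rect(box(C,.3,.46,-.26,-.12,.02,.2),"blue")
    rect(box(C,.5,.85,-.5,-.21,.03,.3),"bigcarton")
    rect(box(C,.7,.85,-.1,.06,.06,.3),"bottle")
    q=box(C,.3,.46,-.26,-.12,.02,.2);print("blue z",q[:,2].min(),q[:,2].max())
# line fits
rt=box(P,.40,.705,.03,.35,.081,.09)
for nm,q in(("+x rail",rt[(rt[:,0]>.66)&(rt[:,1]<.29)]),("+y rail",rt[(rt[:,1]>.29)&(rt[:,0]<.66)])):
    print(nm,len(q),q[:,:2].min(0),q[:,:2].max(0),cv2.fitLine(q[:,:2].astype(np.float32),cv2.DIST_HUBER,0,.001,.001).ravel())
```

```text
top
carton 3433 [551.4 187.4] [140.8 181.2] 7.59 z 0.109 mean [0.5505 0.1873]
platter 3615 [552.7 190.5] [251.3 251.7] 1.04 z 0.044 mean [0.5473 0.1872]
railtop 511 [555.7 193.1] [256.2 256.2] 0.99 z 0.0836 mean [0.5997 0.2517]
barrel top 690 [ 523.1 -159. ] [107.4  55.5] 26.58 z 0.163 mean [ 0.5207 -0.1619]
scanner 764 [ 523.8 -159.8] [107.4  55.9] 24.75 z 0.1625 mean [ 0.5213 -0.16  ]
foot 494 [ 528.  -158.8] [128.4 104.2] 22.43 z 0.0155 mean [ 0.5233 -0.1369]
rim 55 [ 521.7 -142.1] [49.9 10.2] 22.87 z 0.0684 mean [ 0.5216 -0.1412]
blue 803 [ 387.5 -185.5] [172.9  56.1] 24.59 z 0.1466 mean [ 0.3605 -0.1957]
bigcarton 6110 [ 731.9 -376.3] [236.  196.2] 0.0 z 0.0882 mean [ 0.7283 -0.3711]
bottle 396 [783.5 -27.8] [54.8 50.7] 85.98 z 0.118 mean [ 0.7771 -0.0267]
blue z 0.020508689916308498 0.15900406242490694
scene
carton 3252 [556.7 187. ] [144.2 182.7] 7.73 z 0.1079 mean [0.5647 0.1854]
platter 1863 [553.7 189.9] [243.9 251.9] 1.11 z 0.0429 mean [0.5858 0.1717]
railtop 1159 [562.1 192.9] [257.3 255.5] 1.34 z 0.0828 mean [0.6305 0.2122]
barrel top 608 [ 530.8 -164.9] [104.3  55.3] 18.76 z 0.1612 mean [ 0.5304 -0.1633]
scanner 902 [ 530.5 -159.2] [109.   55.9] 26.62 z 0.1599 mean [ 0.5407 -0.1613]
foot 670 [ 536.1 -159.8] [128.3 101.7] 22.74 z 0.0137 mean [ 0.5538 -0.1593]
rim 220 [ 535.4 -159.8] [56.2 47. ] 22.16 z 0.0671 mean [ 0.5474 -0.1582]
blue 636 [ 366.7 -195.8] [104.5  57. ] 21.27 z 0.1436 mean [ 0.3852 -0.1935]
bigcarton 9434 [ 733.7 -376.6] [232.9 195.5] 0.08 z 0.0874 mean [ 0.747  -0.3672]
bottle 1192 [800.4 -27.9] [43.4 55.1] 9.02 z 0.1131 mean [ 0.8063 -0.0281]
blue z 0.10769109240012087 0.15207450311286497
+x rail 136 [0.6750122 0.0699165] [0.68419728 0.28923599] [ 0.01848898 -0.99982905  0.6793118   0.18467855]
+y rail 199 [0.42549499 0.31239985] [0.65933262 0.32175757] [0.9998791  0.01554904 0.5386993  0.3172344 ]
```

```bash
cat >> h.py <<'E'
def go(x,y,z,yawdeg=None):
    from station import state
    s=state();w,a,b,c=s["tool_rot"];from scipy.spatial.transform import Rotation as R
    M=R.from_quat([a,b,c,w]).as_matrix();d=np.array([x,y,z])-s["tool_pos"];yaw=np.degrees(np.arctan2(M[1,0],M[0,0]))
    Y=np.arctan2(M[1,0],M[0,0]);B=np.array([[np.cos(Y),np.sin(Y),0],[np.sin(Y),-np.cos(Y),0],[0,0,-1]])
    r=0 if yawdeg is None else np.radians(yaw-yawdeg)
    print("at",s["tool_pos"].round(4),"yaw",yaw.round(2),"tilt",np.degrees(np.arccos(-M[2,2])).round(2),"shift cm",(d@B*100).round(2),"roll",round(r,4),"j",s["joints"].round(2),"F",s["contact_force"].round(1),"t",round(s["clock"],2),"w",round(s["gripper_width"],4))
E
python3 -c "
from h import *
go(.435,.19,.225,1.05)"
```

```text
at [ 0.1872 -0.543   0.2046] yaw 19.01 tilt 0.1 shift cm [ 47.31 -61.23  -2.04] roll 0.3134 j [-1.39  0.21  1.54 -0.    1.39 -0.15] F [-0.5 -0.1  0.5] t 0.15 w 0.0939
```

>>> play_rows --pt "100 1 -1 -2 0.1" --pt "100 4 -5 -2 0.2" --pt "100 6.4 -8.3 -2 0.31" --pt "100 9 -11.6 -2 0.31" --pt "100 11.5 -14.9 -2 0.31" --pt "100 14 -18.2 -2 0.31" --pt "100 16.5 -21.5 -2 0.31" --pt "100 19 -24.8 -2 0.31"

```text
clock: 0.82
tool_pos: [0.284, -0.2516, 0.2251]
tool_rot: [-0.0, 1.0, 0.01, 0.0]
contact_force: [0.5, 0.8, 0.4]
gripper_width: 0.0941
```

```bash
python3 -c "
from h import *
go(.435,.19,.225,1.05)"
```

```text
at [ 0.284  -0.2516  0.2251] yaw 1.19 tilt 0.02 shift cm [ 1.601e+01 -4.384e+01  1.000e-02] roll 0.0024 j [-0.95 -0.25  1.95  0.    1.44  0.6 ] F [0.5 0.8 0.4] t 0.82 w 0.0941
```

>>> play_rows --pt "100 2 -3.5 0 0" --pt "100 3.4 -7 0 0" --pt "100 4.8 -10.7 0 0" --pt "100 6.2 -14.5 0 0" --pt "100 7.5 -18.4 0 0" --pt "100 8.9 -22.2 0 0" --pt "100 10.2 -26 0 0" --pt "100 11.5 -29.8 0 0"

```text
clock: 1.48
tool_pos: [0.3925, 0.0489, 0.2255]
tool_rot: [0.0, 1.0, 0.011, 0.0]
contact_force: [1.1, -0.8, -0.2]
gripper_width: 0.094
```

```bash
python3 -c "
from h import *
go(.435,.19,.225,1.05)"
```

```text
at [0.3925 0.0489 0.2255] yaw 1.27 tilt 0.04 shift cm [  4.56 -14.01   0.05] roll 0.0038 j [-0.1  -0.21  1.92 -0.    1.44  1.45] F [ 1.1 -0.8 -0.2] t 1.48 w 0.094
```

>>> play_rows --pt "100 1 -3.5 0 0" --pt "100 2 -7 0 0" --pt "100 3 -10.5 0 0" --pt "100 4 -13.6 0 0" --pt "100 4 -13.6 4 0" --pt "100 4 -13.6 8 0" --pt "100 4 -13.6 12 0" --pt "100 4 -13.6 14 0"

```text
clock: 2.15
tool_pos: [0.4255, 0.1831, 0.0806]
tool_rot: [0.001, 1.0, 0.011, -0.004]
contact_force: [-0.8, -1.2, 0.1]
gripper_width: 0.0939
```

```bash
python3 -c "
from h import *
go(.46,.19,.066,1.05)
from station import capture
c=capture('wrist');cv2.imwrite('pics/w1.png',c['pixels']);np.savez('w1.npz',**c)
"
```

```text
at [0.4255 0.1831 0.0806] yaw 1.31 tilt 0.46 shift cm [ 3.46 -0.61  1.46] roll 0.0045 j [ 0.22  0.12  1.92 -0.    1.1   1.77] F [-0.8 -1.2  0.1] t 2.15 w 0.0939
```

View pics/w1.png

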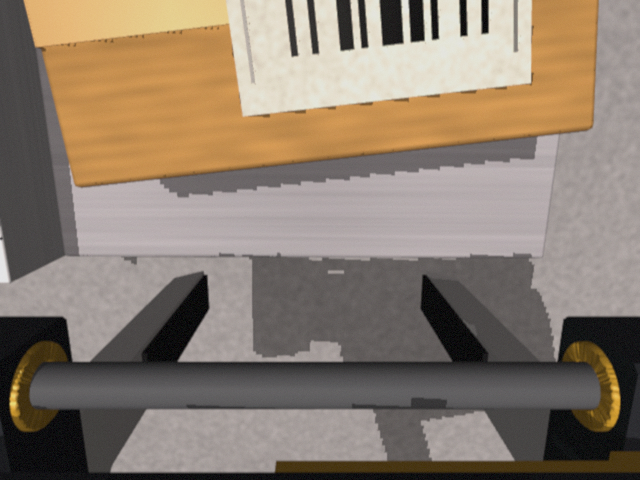

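>>> play_rows --pt "100 0 -0.6 0.8 0" --pt "100 1 -0.6 1.3 0" --pt "100 2 -0.6 1.3 0" --pt "100 3 -0.6 1.3 0" --pt "100 4 -0.6 1.3 0" --pt "100 5 -0.6 1.3 0" --pt "100 6 -0.6 1.3 0" --pt "100 7 -0.6 1.3 0"

```text
clock: 2.87
tool_pos: [0.4995, 0.1911, 0.0729]
tool_rot: [0.0, 1.0, 0.011, -0.001]
contact_force: [-6.1, 0.9, 5.2]
gripper_width: 0.094
```

```bash
cat > car.py <<'E'
from h import *
import sys
from station import capture
c=capture('top');n=sys.argv[1];cv2.imwrite(f'pics/{n}.png',cv2.resize(c['pixels'][180:320,170:320],None,fx=4,fy=4));np.savez(n+'.npz',**c)
P=cloud(c)
q=P[(P[...,0]>.43)&(P[...,0]<.72)&(P[...,1]>.03)&(P[...,1]<.34)&(P[...,2]>.1)&(P[...,2]<.116)]
r=cv2.minAreaRect((q[:,:2]*1000).astype(np.float32));print("carton",r,len(q))
E
python3 car.py c1; python3 -c "
from h import *
go(.52,.19,.066,1.05)"
```

```text
carton ((576.355224609375, 180.62448120117188), (139.9568634033203, 180.09388732910156), 0.825207531452179) 2117
at [0.5023 0.191  0.0732] yaw 1.2 tilt 0.13 shift cm [1.77 0.13 0.72] roll 0.0027 j [ 0.2   0.27  1.75 -0.    1.11  1.75] F [ 1.   0.  -0.4] t 2.92 w 0.094
```

View pics/c1.png

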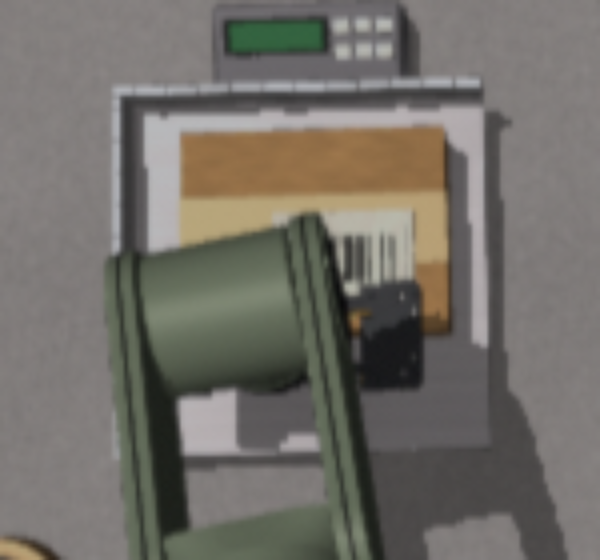

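>>> play_rows --pt "100 0.7 0 0 0" --pt "100 1.4 0 0 0" --pt "100 2.0 0 0 0" --pt "100 2.4 0 0 0" --pt "100 2.6 0 0 0" --pt "100 2.8 0 0 0" --pt "100 2.9 0 0 0" --pt "100 2.9 0 0 0"

```text
clock: 3.58
tool_pos: [0.5281, 0.1915, 0.0724]
tool_rot: [0.0, 1.0, 0.011, -0.001]
contact_force: [-5.5, 0.7, 3.4]
gripper_width: 0.0941
```

```bash
python3 car.py c2; python3 -c "
from h import *
go(.54,.19,.066,1.05)"
```

```text
carton ((605.1900634765625, 180.84375), (140.6711883544922, 180.1460723876953), 0.9879741668701172) 1972
at [0.5281 0.1915 0.0724] yaw 1.24 tilt 0.05 shift cm [1.19 0.18 0.64] roll 0.0033 j [ 0.19  0.32  1.69 -0.    1.13  1.74] F [-4.7 -0.2  3.5] t 3.63 w 0.0941
```

>>> play_rows --pt "100 0.1 0 0 0" --pt "100 0.1 0 0 0" --pt "100 0.2 0 0 0" --pt "100 0.2 0 0 0" --pt "100 0.25 0 0 0" --pt "100 0.25 0 0 0" --pt "100 0.3 0 0 0" --pt "100 0.3 0 0 0"

```text
clock: 4.3
tool_pos: [0.5303, 0.1917, 0.0724]
tool_rot: [0.0, 1.0, 0.011, -0.001]
contact_force: [-7.0, -0.4, 4.5]
gripper_width: 0.094
```

>>> play_rows --pt "100 0.1 0 0 0" --pt "100 0.1 0 0 0" --pt "100 0.15 0 0 0" --pt "100 0.15 0 0 0" --pt "100 0.2 0 0 0" --pt "100 0.2 0 0 0" --pt "100 0.25 0 0 0" --pt "100 0.25 0 0 0"

```text
clock: 4.97
tool_pos: [0.5301, 0.1917, 0.0724]
tool_rot: [0.0, 1.0, 0.011, -0.004]
contact_force: [-13.4, -0.9, 11.4]
gripper_width: 0.0941
```

>>> play_rows --pt "100 -2 0 0 0" --pt "100 -2.5 0 -3 -0.12" --pt "100 -2.5 0 -7 -0.24" --pt "100 -2 3.5 -7 -0.36" --pt "100 0 7 -7 -0.48" --pt "100 2 10 -7 -0.6" --pt "100 4 13 -7 -0.72" --pt "100 6 15.5 -7 -0.84"

```text
clock: 5.63
tool_pos: [0.6, 0.0356, 0.1432]
tool_rot: [0.002, 0.908, 0.42, 0.002]
contact_force: [0.0, 0.3, 0.4]
gripper_width: 0.0938
```

```bash
python3 -c "
from h import *
go(.60,.04,.070,91.05)"
```

```text
at [0.6    0.0356 0.1432] yaw 49.67 tilt 0.3 shift cm [ 0.33 -0.28  7.32] roll -0.7222 j [-0.08  0.31  1.54 -0.    1.28  0.62] F [0.  0.3 0.4] t 5.63 w 0.0938
```

>>> play_rows --pt "100 0 0 0 -0.12" --pt "100 0 0 0 -0.24" --pt "100 0 0 0 -0.36" --pt "100 0 0 0 -0.48" --pt "100 0 0 1 -0.6" --pt "100 0 0 3.5 -0.72" --pt "100 0 0 6 -0.72" --pt "100 0 0 7.2 -0.72"

```text
clock: 6.3
tool_pos: [0.5968, 0.0379, 0.0677]
tool_rot: [-0.0, 0.703, 0.711, -0.0]
contact_force: [-0.1, -0.4, -0.5]
gripper_width: 0.0944
```

```bash
python3 car.py c3;python3 -c "
from h import *
go(.60,.12,.070,91.05)
from station import capture
c=capture('wrist');cv2.imwrite('pics/w2.png',c['pixels']);np.savez('w2.npz',**c)"
```

```text
carton ((607.2452392578125, 181.23751831054688), (141.55076599121094, 180.14154052734375), 0.8772775530815125) 2838
at [0.595  0.0381 0.0658] yaw 90.6 tilt 0.3 shift cm [ 8.19  0.59 -0.42] roll -0.0079 j [-0.08  0.4   1.6  -0.    1.14 -0.09] F [-1.5 -0.3 -0.7] t 6.35 w 0.0942
```

View pics/w2.png

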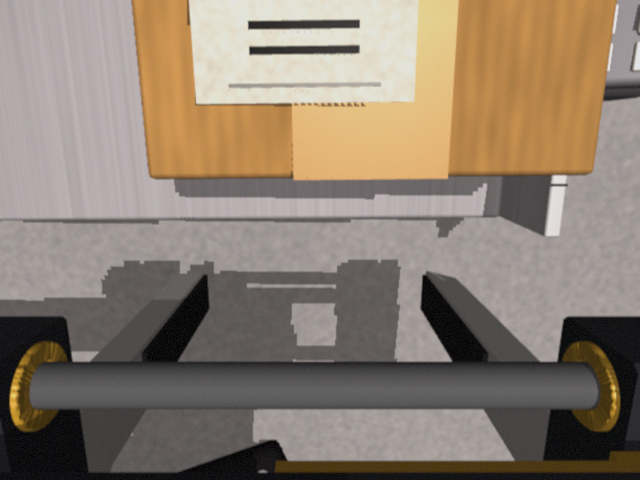

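>>> play_rows --pt "100 1.5 0 -0.3 -0.008" --pt "100 3 0 -0.5 -0.008" --pt "100 4 0 -0.5 -0.008" --pt "100 5 0 -0.5 -0.008" --pt "100 6 0 -0.5 -0.008" --pt "100 6.8 0 -0.5 -0.008" --pt "100 7.5 0 -0.5 -0.008" --pt "100 8 0 -0.5 -0.008"

```text
clock: 7.07
tool_pos: [0.5982, 0.1169, 0.0775]
tool_rot: [0.003, 0.7, 0.714, 0.0]
contact_force: [-0.6, -7.8, 4.8]
gripper_width: 0.0941
```

```bash
python3 car.py c4;python3 -c "
from h import *
go(.595,.132,.070,91.05)"
```

```text
carton ((606.4554443359375, 229.83253479003906), (141.07118225097656, 152.3082275390625), 1.0260628461837769) 1735
at [0.5983 0.1179 0.0775] yaw 91.12 tilt 0.28 shift cm [ 1.41 -0.3   0.75] roll 0.0011 j [ 0.05  0.4   1.57 -0.    1.17  0.04] F [-1.1 -3.5  3.1] t 7.12 w 0.0945
```

View pics/c4.png

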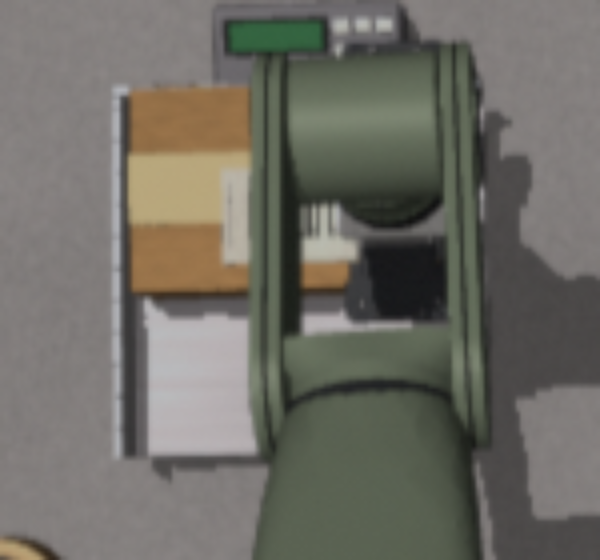

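>>> play_rows --pt "100 0.3 0 0 0" --pt "100 0.6 0 0 0" --pt "100 0.8 0 0 0" --pt "100 0.9 0 0 0" --pt "100 1.0 0 0 0" --pt "100 1.1 0 0 0" --pt "100 1.15 0 0 0" --pt "100 1.2 0 0 0"

```text
clock: 7.78
tool_pos: [0.598, 0.1272, 0.0774]
tool_rot: [0.003, 0.7, 0.714, -0.001]
contact_force: [-0.8, -9.3, 6.6]
gripper_width: 0.0943
```

```bash
python3 car.py c5;python3 -c "
from h import *
go(.595,.132,.070,91.05)"
```

```text
carton ((606.284423828125, 241.0784912109375), (140.80841064453125, 152.16285705566406), 1.1986992359161377) 1695
at [0.5981 0.1271 0.0774] yaw 91.06 tilt 0.37 shift cm [ 0.49 -0.3   0.74] roll 0.0002 j [ 0.07  0.41  1.56 -0.01  1.17  0.05] F [-1.4 -9.7  5.7] t 7.83 w 0.0937
```

>>> play_rows --pt "100 0.1 0 0 0" --pt "100 0.1 0 0 0" --pt "100 0.15 0 0 0" --pt "100 0.15 0 0 0" --pt "100 0.2 0 0 0" --pt "100 0.2 0 0 0" --pt "100 0.25 0 0 0" --pt "100 0.25 0 0 0"

```text
clock: 8.5
tool_pos: [0.5981, 0.1271, 0.0774]
tool_rot: [0.004, 0.701, 0.714, -0.002]
contact_force: [-2.1, -15.1, 7.3]
gripper_width: 0.094
```

>>> play_rows --pt "100 -2 0 0 0" --pt "100 -4 0 -2 0" --pt "100 -6 0 -6 0" --pt "100 -10 0 -10 0" --pt "100 -14 0 -14 0" --pt "100 -18 0 -16 0" --pt "100 -22 0 -16 0" --pt "100 -25 0 -16 0"

```text
clock: 9.17
tool_pos: [0.6023, -0.1009, 0.237]
tool_rot: [0.003, 0.7, 0.714, 0.002]
contact_force: [1.0, 0.4, -0.3]
gripper_width: 0.0942
```

```bash
python3 car.py c6;python3 - <<'E'
from h import *
from station import capture
go(.54,-.16,.24,202.5)
c=load('c6');P=cloud(c)
def rect(q,name):
    r=cv2.minAreaRect((q[:,:2]*1000).astype(np.float32));print(name,len(q),np.round(r[0],1),np.round(r[1],1),round(r[2],2))
B=lambda x0,x1,y0,y1,z0,z1:P[(P[...,0]>x0)&(P[...,0]<x1)&(P[...,1]>y0)&(P[...,1]<y1)&(P[...,2]>z0)&(P[...,2]<z1)]
rect(B(.46,.62,-.24,-.08,.155,.172),"barrel top")
rect(B(.46,.66,-.26,-.04,.012,.022),"foot")
rect(B(.46,.66,-.26,-.04,.06,.08),"rim")
w=capture('wrist');cv2.imwrite('pics/w3.png',w['pixels']);np.savez('w3.npz',**w)
E
```

```text
carton ((606.3298950195312, 226.2537841796875), (140.70028686523438, 182.70237731933594), 0.9187977910041809) 3353
at [ 0.6023 -0.1099  0.2369] yaw 90.75 tilt 0.6 shift cm [-4.93 -6.29 -0.31] roll -1.9503 j [-0.32  0.26  1.41 -0.01  1.46 -0.33] F [ 0.9 -3.3  0.7] t 9.22 w 0.0941
barrel top 149 [ 516.7 -163.5] [92.  53.1] 26.25
foot 138 [ 527.4 -157.9] [125.  103.4] 21.39
rim 47 [ 517.3 -143.3] [40.9  9.6] 24.57
```

View pics/c6.png

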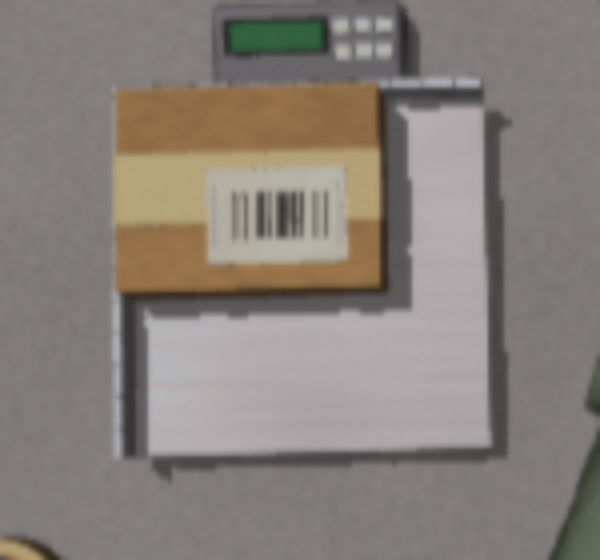

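View pics/w3.png

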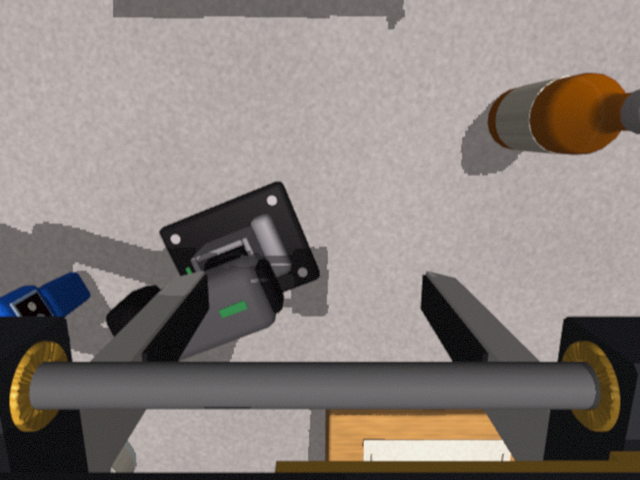

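Run:
```python
from h import *
from station import capture
s=capture('scene');np.savez('s2.npz',**s)
cv2.imwrite('pics/s2.png',cv2.resize(s['pixels'][190:320,320:480],None,fx=5,fy=4.6,interpolation=cv2.INTER_CUBIC)[:600])
def rect(q,name):
    if len(q)<5:return
    r=cv2.minAreaRect((q[:,:2]*1000).astype(np.float32));print(name,len(q),np.round(r[0],1),np.round(r[1],1),round(r[2],2),q[:,2].mean().round(4),q[:,:2].mean(0).round(4))
for n in("w3","s2"):
    c=load(n);P=cloud(c)
    B=lambda x0,x1,y0,y1,z0,z1:P[(P[...,0]>x0)&(P[...,0]<x1)&(P[...,1]>y0)&(P[...,1]<y1)&(P[...,2]>z0)&(P[...,2]<z1)]
    rect(B(.46,.62,-.24,-.08,.155,.172),"barrel top")
    rect(B(.44,.66,-.26,-.04,.012,.022),"foot")
    rect(B(.46,.66,-.26,-.04,.06,.08),"rim")
```

```text
barrel top 5899 [ 527.4 -158. ] [105.6  48.2] 18.44 0.1632 [ 0.5428 -0.1506]
foot 6395 [ 531.7 -157.4] [128.5 104. ] 22.23 0.0161 [ 0.5357 -0.1359]
rim 973 [ 527.2 -147. ] [51.8 23.7] 22.69 0.0687 [ 0.5278 -0.1405]
barrel top 603 [ 531.3 -159.5] [106.   54.4] 25.81 0.1613 [ 0.5306 -0.1636]
foot 668 [ 536.8 -159.2] [129.2 101.4] 22.69 0.014 [ 0.5517 -0.1594]
rim 215 [ 535.6 -159.6] [56.5 47.5] 21.45 0.0678 [ 0.5473 -0.1582]
```

View pics/s2.png

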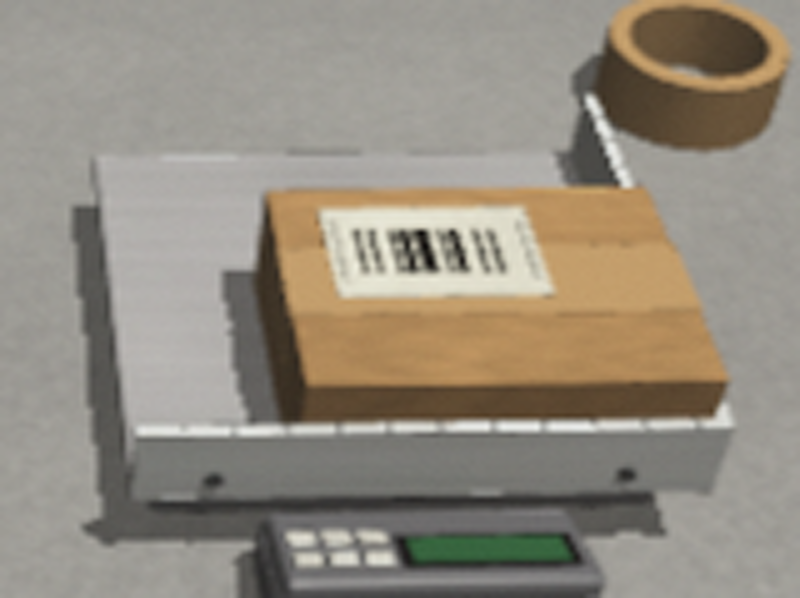

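>>> play_rows --pt "100 -1 -1 -1 -0.12" --pt "100 -2 -2 -1 -0.24" --pt "100 -3 -3.5 -1 -0.36" --pt "100 -4 -5 -1 -0.48" --pt "100 -4.5 -6.4 -1 -0.6" --pt "100 -4.5 -6.4 -1 -0.72" --pt "100 -4.5 -6.4 -1 -0.84" --pt "100 -4.5 -6.4 -1 -0.96"

```text
clock: 9.98
tool_pos: [0.5371, -0.1441, 0.2423]
tool_rot: [-0.001, 0.288, 0.958, 0.001]
contact_force: [0.7, -0.0, -0.6]
gripper_width: 0.0938
```

>>> play_rows --pt "100 0 0 0 -0.12" --pt "100 0 0 0 -0.24" --pt "100 0 0 0 -0.36" --pt "100 0 0 0 -0.48" --pt "100 0 0 0 -0.6" --pt "100 0 0 0 -0.72" --pt "100 0 0 0 -0.84" --pt "100 0 0 0 -0.98"

```text
clock: 10.65
tool_pos: [0.5373, -0.1438, 0.2422]
tool_rot: [-0.0, -0.189, 0.982, 0.001]
contact_force: [-1.0, 0.5, 0.2]
gripper_width: 0.0939
```

Run:
```python
from h import *
from station import capture
go(.54,-.155,.126,202.5)
c=capture('wrist');np.savez('w4.npz',**c);cv2.imwrite('pics/w4.png',c['pixels'])
def rect(q,name):
    if len(q)<5:return
    r=cv2.minAreaRect((q[:,:2]*1000).astype(np.float32));print(name,len(q),np.round(r[0],1),np.round(r[1],1),round(r[2],2),q[:,2].mean().round(4),q[:,:2].mean(0).round(4))
P=cloud(c)
B=lambda x0,x1,y0,y1,z0,z1:P[(P[...,0]>x0)&(P[...,0]<x1)&(P[...,1]>y0)&(P[...,1]<y1)&(P[...,2]>z0)&(P[...,2]<z1)]
rect(B(.46,.62,-.24,-.08,.155,.172),"barrel top")
rect(B(.44,.66,-.26,-.04,.012,.022),"foot")
rect(B(.46,.66,-.26,-.04,.06,.08),"rim")
```

```text
at [ 0.5373 -0.1438  0.2422] yaw -158.16 tilt 0.12 shift cm [ 0.17 -1.14 11.62] roll -6.2946 j [-0.42  0.14  1.54  0.    1.46 -2.37] F [-1.   0.5  0.2] t 10.65 w 0.0939
barrel top 12584 [ 526.8 -159.4] [106.8  56. ] 23.01 0.1645 [ 0.5206 -0.162 ]
foot 4223 [ 531.2 -157.8] [128.8 104.1] 22.57 0.0158 [ 0.5228 -0.1446]
```

View pics/w4.png

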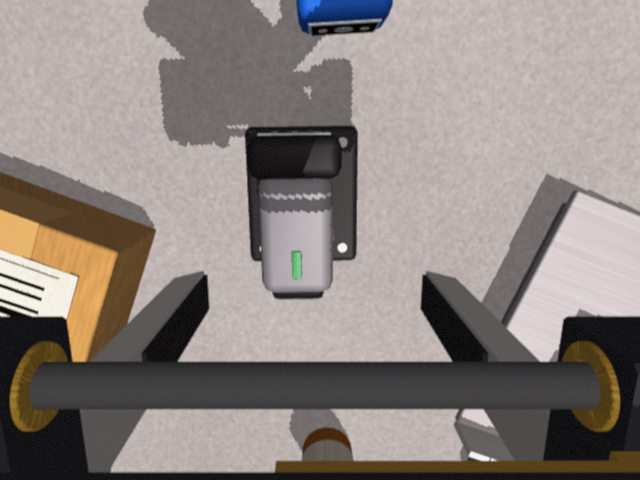

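>>> play_rows --pt "100 0.5 -1 0 -0.013" --pt "100 0.56 -1.04 1 -0.013" --pt "100 0.56 -1.04 3.5 -0.013" --pt "100 0.56 -1.04 6 -0.013" --pt "100 0.56 -1.04 8.5 -0.013" --pt "100 0.56 -1.04 10.5 -0.013" --pt "100 0.56 -1.04 11.6 -0.013" --pt "100 0.56 -1.04 11.6 -0.013"

```text
clock: 11.37
tool_pos: [0.5333, -0.1556, 0.123]
tool_rot: [-0.003, -0.192, 0.981, 0.003]
contact_force: [-1.4, 0.5, -0.2]
gripper_width: 0.0939
```

Run:
```python
from h import *
from station import capture
go(.536,-.1555,.126,-157.4)
c=capture('wrist');np.savez('w5.npz',**c);cv2.imwrite('pics/w5.png',c['pixels'])
```

```text
at [ 0.5333 -0.1556  0.123 ] yaw -157.91 tilt 0.44 shift cm [-0.25 -0.09 -0.3 ] roll -0.0089 j [-0.44  0.25  1.67  0.    1.23 -2.4 ] F [-1.4  0.5 -0.2] t 11.37 w 0.0939
```

View pics/w5.png

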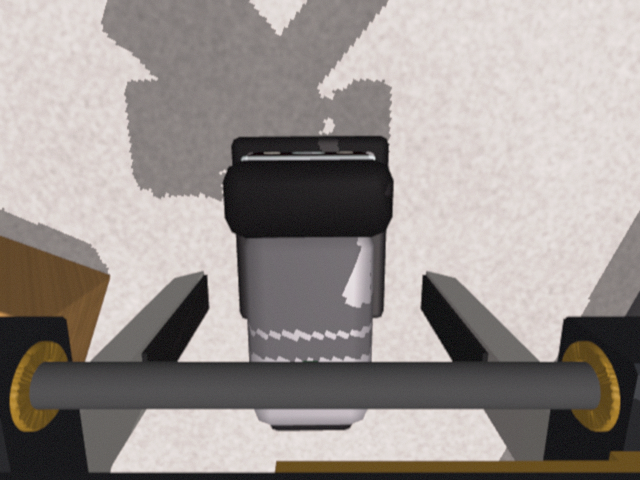

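>>> play_rows --pt "60 -0.2 0 -0.3 -0.009" --pt "0 -0.2 0 -0.3 -0.009" --pt "0 -0.2 0 -0.3 -0.009" --pt "0 -0.2 0 -0.3 -0.009" --pt "0 -0.2 0 -0.3 -0.009" --pt "0 -0.2 0 -0.3 -0.009" --pt "0 -0.2 0 -0.3 -0.009" --pt "0 -0.2 0 -0.3 -0.009"

```text
clock: 12.08
tool_pos: [0.5378, -0.1571, 0.1301]
tool_rot: [0.0, -0.196, 0.981, 0.0]
contact_force: [-0.6, 0.0, 1.0]
gripper_width: 0.0455
```

Run:
```python
from h import *
go(.536,-.1555,.126,-157.4)
```

```text
at [ 0.5378 -0.1571  0.1301] yaw -157.37 tilt 0.01 shift cm [0.1  0.21 0.41] roll 0.0006 j [-0.44  0.25  1.65  0.    1.24 -2.4 ] F [-0.6  0.   1. ] t 12.08 w 0.0455
```

>>> play_rows --pt "0 0 0 -0.5 0" --pt "0 0 0 -1.5 0" --pt "0 0 0 -2.7 0" --pt "0 0 0 -4 0" --pt "0 0 0 -5.3 0" --pt "0 0 0 -6.6 0" --pt "0 0 0 -7.8 0" --pt "0 0 0 -9 0"

```text
clock: 12.75
tool_pos: [0.5381, -0.1572, 0.2219]
tool_rot: [0.001, -0.196, 0.981, -0.0]
contact_force: [-0.3, -0.2, -2.2]
gripper_width: 0.0459
```

Run:
```python
from h import *
from station import capture
go(.536,-.1555,.126,-157.4)
c=capture('scene');np.savez('s3.npz',**c)
cv2.imwrite('pics/s3.png',cv2.resize(c['pixels'][140:300,150:350],None,fx=4,fy=3.7))
c=capture('wrist');np.savez('w6.npz',**c);cv2.imwrite('pics/w6.png',c['pixels'])
```

```text
at [ 0.5381 -0.1572  0.2219] yaw -157.36 tilt 0.07 shift cm [0.13 0.24 9.59] roll 0.0008 j [-0.44  0.16  1.56  0.    1.42 -2.4 ] F [-0.3 -0.2 -2.2] t 12.75 w 0.0459
```

View pics/s3.png

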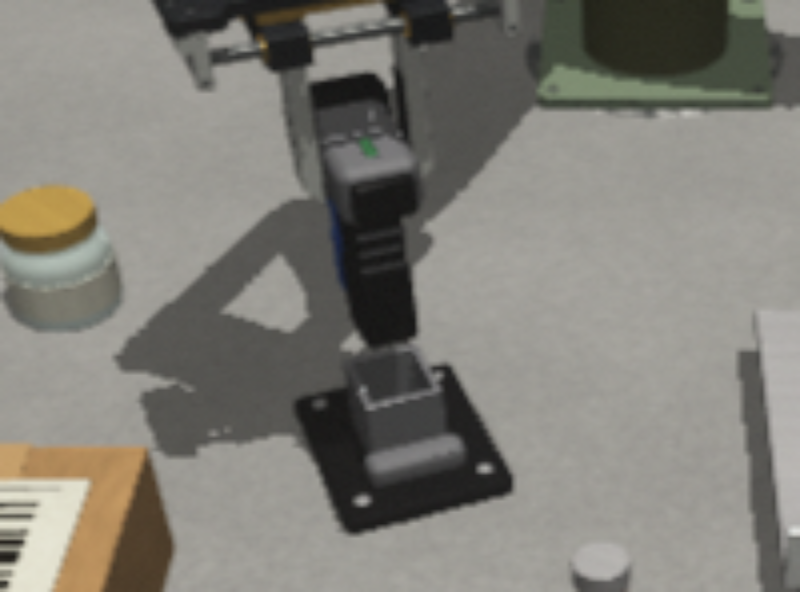

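View pics/w6.png

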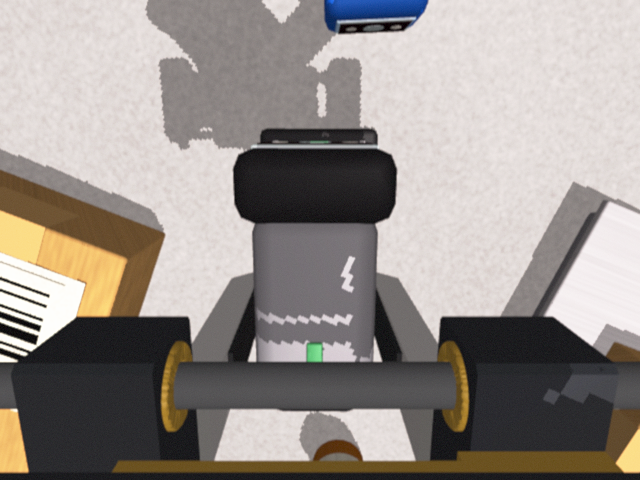

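Run:
```python
from h import *
def rect(q,name):
    if len(q)<5:return
    r=cv2.minAreaRect((q[:,:2]*1000).astype(np.float32));print(name,len(q),np.round(r[0],1),np.round(r[1],1),round(r[2],2),q[:,2].mean().round(4),q[:,:2].mean(0).round(4))
for n in("s3",):
    P=cloud(load(n))
    B=lambda x0,x1,y0,y1,z0,z1:P[(P[...,0]>x0)&(P[...,0]<x1)&(P[...,1]>y0)&(P[...,1]<y1)&(P[...,2]>z0)&(P[...,2]<z1)]
    rect(B(.46,.62,-.24,-.08,.064,.072),"rim")
    rect(B(.46,.62,-.24,-.08,.06,.075),"rim")
    rect(B(.46,.62,-.24,-.08,.09,.18),"handle")
    for z in np.arange(.09,.27,.012): 
        q=B(.42,.62,-.24,-.08,z,z+.012); 
        if len(q): print(z.round(3),len(q),((q[:,:2]-[.536,-.1565])@np.array([.923,.384])).min().round(4),((q[:,:2]-[.536,-.1565])@np.array([.923,.384])).max().round(4))
```

```text
rim 138 [ 535.2 -159.7] [56.  46.8] 21.8 0.0666 [ 0.5362 -0.1597]
rim 194 [ 535.3 -159.8] [56.2 46.9] 21.86 0.0653 [ 0.5364 -0.1596]
handle 415 [ 545.3 -162.6] [44.5 26.9] 76.52 0.1449 [ 0.5499 -0.1577]
0.102 26 -0.0146 0.0169
0.114 70 -0.0111 0.0189
0.126 67 -0.0176 0.0176
0.138 73 -0.0148 0.0183
0.15 88 -0.0168 0.0189
0.162 58 -0.0092 0.0181
0.174 70 -0.0161 0.0185
0.186 70 -0.0111 0.0188
0.198 11 0.0107 0.0175
0.21 12 0.0099 0.0438
0.222 136 -0.0506 0.0483
0.234 200 -0.0526 0.0477
0.246 628 -0.0599 0.0477
0.258 98 -0.0526 0.015
0.27 70 -0.0039 0.0153
```

>>> play_rows --pt "0 0 -0.5 0 0.1" --pt "0 0.1 -1.5 0 0.22" --pt "0 0.2 -2.7 0 0.34" --pt "0 0.2 -4 0 0.46" --pt "0 0.2 -5 0 0.58" --pt "0 0.2 -6 0 0.7" --pt "0 0.2 -6.2 0 0.82" --pt "0 0.2 -6.2 0 0.94"

```text
clock: 13.52
tool_pos: [0.5596, -0.2158, 0.219]
tool_rot: [-0.001, 0.272, 0.962, 0.0]
contact_force: [-0.4, 0.7, -2.1]
gripper_width: 0.0458
```

Run:
```python
from h import *
go(.5597,-.2153,.169,112.6)
```

```text
at [ 0.5596 -0.2158  0.219 ] yaw 148.39 tilt 0.09 shift cm [0.01 0.05 5.  ] roll 0.6246 j [-0.51  0.25  1.46 -0.    1.43 -1.53] F [-0.4  0.7 -2.1] t 13.52 w 0.0458
```

>>> play_rows --pt "0 0 0 0 0.12" --pt "0 0 0 0 0.24" --pt "0 0 0 0 0.36" --pt "0 0 0 0 0.48" --pt "0 0 0 1 0.6" --pt "0 0 0 2.5 0.62" --pt "0 0 0 4 0.62" --pt "0 0 0 4.8 0.62"

```text
clock: 14.18
tool_pos: [0.5584, -0.2143, 0.1693]
tool_rot: [-0.002, 0.55, 0.835, -0.0]
contact_force: [-0.7, 0.1, -2.1]
gripper_width: 0.0458
```

Run:
```python
from h import *
from station import capture
go(.5597,-.2153,.169,112.6)
c=capture('scene');np.savez('s4.npz',**c)
cv2.imwrite('pics/s4.png',cv2.resize(c['pixels'][140:300,150:350],None,fx=4,fy=3.7))
```

```text
at [ 0.5584 -0.2143  0.1693] yaw 113.26 tilt 0.25 shift cm [-0.14  0.08  0.03] roll 0.0115 j [-0.51  0.29  1.52 -0.    1.34 -0.92] F [-0.7  0.1 -2.1] t 14.18 w 0.0458
```

View pics/s4.png

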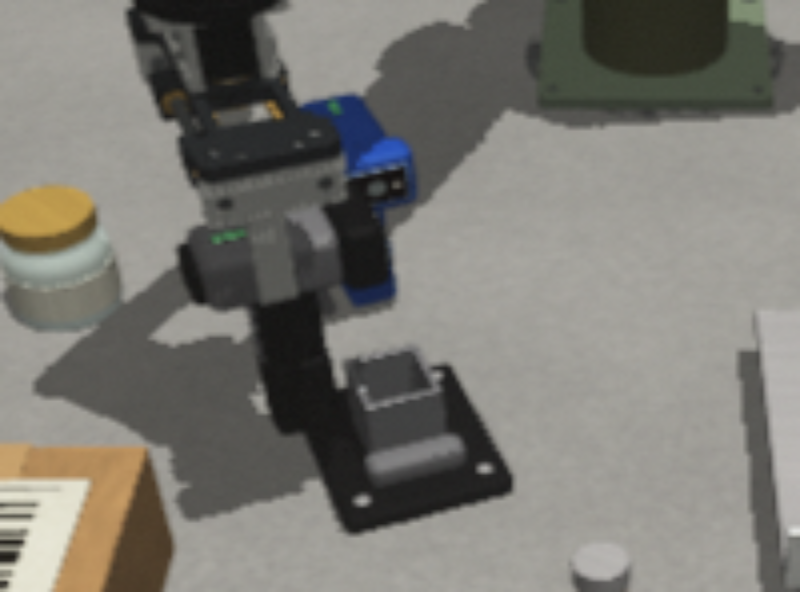

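>>> play_rows --pt "0 0.8 0 0 0.01" --pt "0 1.5 0 0 0.01" --pt "0 2.2 0 0 0.01" --pt "0 2.9 0 -0.1 0.01" --pt "0 3.6 0 -0.1 0.01" --pt "0 4.4 0 -0.1 0.01" --pt "0 5.1 0 0 0.01" --pt "0 5.8 0 0 0.01"

```text
clock: 14.9
tool_pos: [0.5376, -0.1616, 0.1732]
tool_rot: [0.002, 0.554, 0.832, 0.0]
contact_force: [2.0, -2.5, -2.2]
gripper_width: 0.0459
```

Run:
```python
from h import *
from station import capture
go(.5597,-.2153,.169,112.6)
c=capture('scene');np.savez('s5.npz',**c)
cv2.imwrite('pics/s5.png',cv2.resize(c['pixels'][140:300,150:350],None,fx=4,fy=3.7))
```

```text
at [ 0.5376 -0.1616  0.1732] yaw 112.69 tilt 0.19 shift cm [-5.81 -0.04  0.42] roll 0.0016 j [-0.45  0.2   1.61  0.    1.32 -0.84] F [ 2.  -2.5 -2.2] t 14.9 w 0.0459
```

View pics/s5.png

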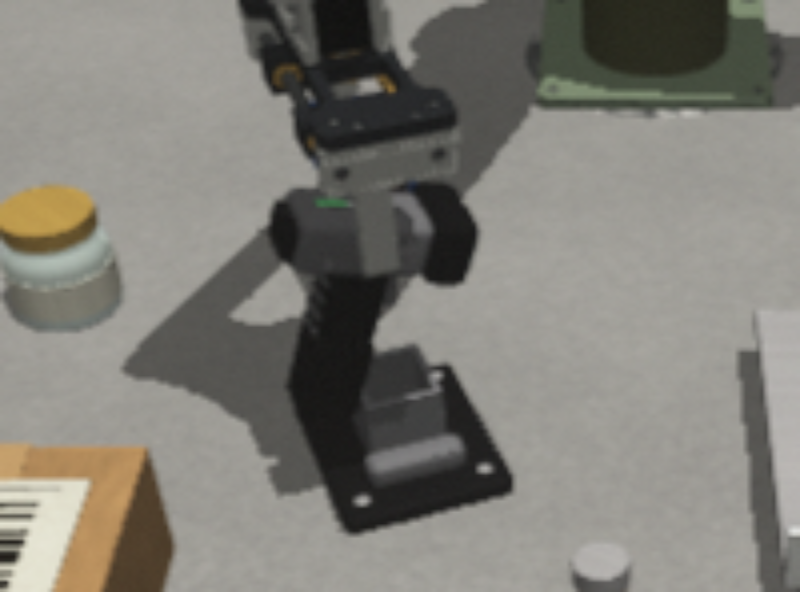

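>>> play_rows --pt "0 0.6 0 0.1 0" --pt "0 1.2 0 0.3 0" --pt "0 1.8 0 0.5 0" --pt "0 2.4 0 0.8 0" --pt "0 3.0 0 1.15 0" --pt "0 3.6 0 1.5 0" --pt "0 4.2 0 1.9 0" --pt "0 4.6 0 2.15 0"

```text
clock: 15.62
tool_pos: [0.5184, -0.1182, 0.1497]
tool_rot: [-0.001, 0.554, 0.832, 0.0]
contact_force: [0.9, -0.5, 4.1]
gripper_width: 0.0459
```

Run:
```python
from h import *
from station import capture
go(.5597,-.2153,.169,112.6)
c=capture('scene');np.savez('s6.npz',**c)
cv2.imwrite('pics/s6.png',cv2.resize(c['pixels'][140:300,150:350],None,fx=4,fy=3.7))
```

```text
at [ 0.5184 -0.1182  0.1497] yaw 112.71 tilt 0.09 shift cm [-10.55   0.06  -1.93] roll 0.0019 j [-0.39  0.17  1.71  0.    1.27 -0.78] F [ 0.9 -0.5  4.1] t 15.62 w 0.0459
```

View pics/s6.png

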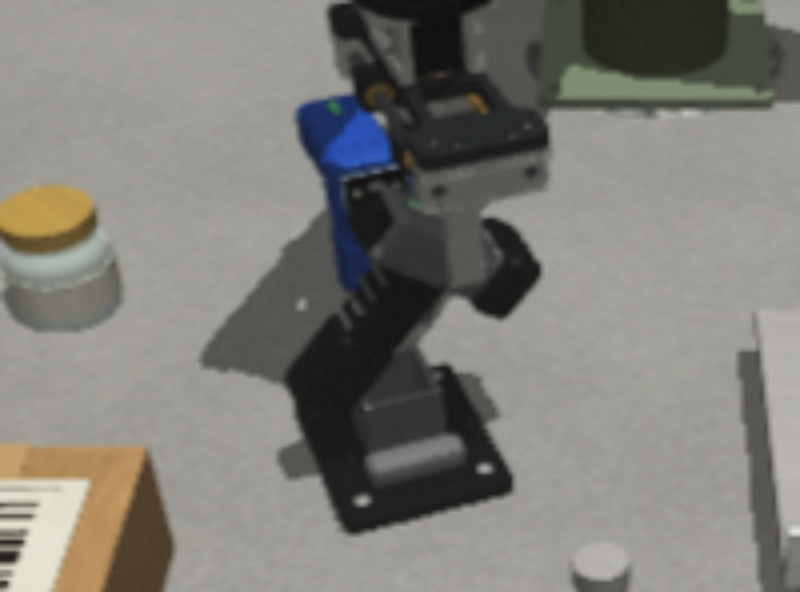

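>>> play_rows --pt "0 0 0 -0.5 0" --pt "0 0 0 -1.5 0" --pt "0 0 0 -3 0" --pt "0 0 0 -4.5 0" --pt "0 0 0 -6 0" --pt "0 0 0 -7.5 0" --pt "0 0 0 -8.5 0" --pt "0 0 0 -9 0"

```text
clock: 16.33
tool_pos: [0.5194, -0.1193, 0.2421]
tool_rot: [0.0, 0.554, 0.832, 0.0]
contact_force: [0.6, 0.2, -2.2]
gripper_width: 0.0457
```

```bash
cat > ang.py <<'E'
from h import *
import sys
from station import capture,state
n=sys.argv[1]
go(.5868,.206,.2,112.6)
c=capture('scene');np.savez(n+'.npz',**c)
s=state();T=s['tool_pos'];w,a,b,_=s['tool_rot'];Y=2*np.arctan2(b,a)
h=np.array([np.cos(Y),np.sin(Y),0]);l=np.array([-h[1],h[0],0])
P=cloud(c);D=P-T
H=D@h;L=D@l;Z=D[...,2]
m=(abs(L)<.05)&(H>-.16)&(H<.1)&(Z>-.15)&(Z<.09)&(P[...,2]>.05)
u=proj(c,T);ys,xs=np.nonzero(m);x0,x1,y0,y1=xs.min()-10,xs.max()+10,ys.min()-10,ys.max()+10
cv2.imwrite(f'pics/{n}.png',cv2.resize(c['pixels'][y0:y1,x0:x1],None,fx=5,fy=5)[:600,:800])
# orthographic side plot h-z
I=np.full((520,540,3),255,np.uint8)
for hh,zz,col in zip(H[m],Z[m],c['pixels'][m]):
    cv2.circle(I,(int((hh+.16)*2000),int((.09-zz)*2000)),2,col.tolist(),-1)
cv2.circle(I,(int(.16*2000),int((.09-.017)*2000)),4,(0,0,255),-1)
cv2.imwrite(f'pics/{n}_side.png',I)
E
python3 ang.py a1
```

```text
at [ 0.5194 -0.1193  0.2421] yaw 112.68 tilt 0.06 shift cm [27.41 18.76  4.21] roll 0.0014 j [-0.39  0.09  1.6   0.    1.45 -0.78] F [ 0.6  0.2 -2.2] t 16.33 w 0.0457
```

View pics/a1_side.png

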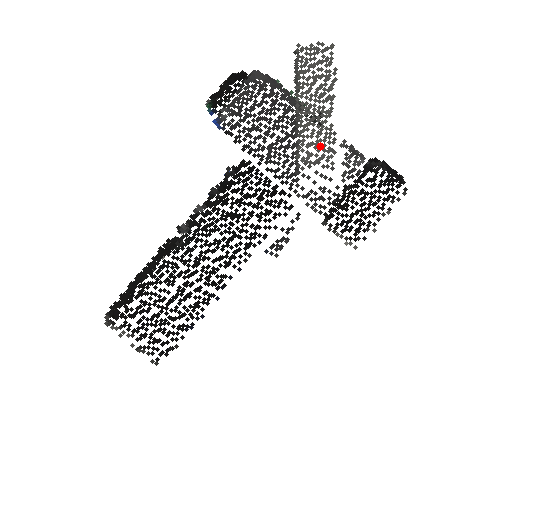

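View pics/a1.png

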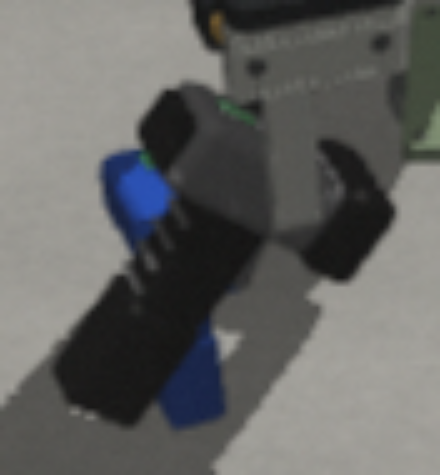

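>>> play_rows --pt "0 -0.4 0 1.5 0" --pt "0 -0.4 0 3.5 0" --pt "0 -0.4 0 5.5 0" --pt "0 -0.4 0 7.5 0" --pt "0 -0.3 0 8.8 0" --pt "0 0 0 9 0" --pt "0 0.4 0 9.25 0" --pt "0 0.8 0 9.5 0"

```text
clock: 17.05
tool_pos: [0.5169, -0.1136, 0.1465]
tool_rot: [0.002, 0.554, 0.832, -0.001]
contact_force: [0.6, -4.7, -1.7]
gripper_width: 0.0458
```

>>> play_rows --pt "0 0 0 0 0" --pt "0 0 0 -0.5 0" --pt "0 0 0 -1.5 0" --pt "0 0 0 -3.2 0" --pt "0 0 0 -5 0" --pt "0 0 0 -7 0" --pt "0 0 0 -8.5 0" --pt "0 0 0 -9.5 0"

```text
clock: 17.72
tool_pos: [0.5169, -0.1112, 0.2437]
tool_rot: [0.001, 0.554, 0.833, 0.001]
contact_force: [-0.0, -0.1, -1.2]
gripper_width: 0.0462
```

```bash
python3 ang.py a2
```

```text
at [ 0.5169 -0.1112  0.2437] yaw 112.72 tilt 0.19 shift cm [26.56 18.7   4.37] roll 0.0021 j [-0.38  0.08  1.61  0.    1.45 -0.77] F [-0.  -0.1 -1.2] t 17.72 w 0.0462
```

View pics/a2_side.png

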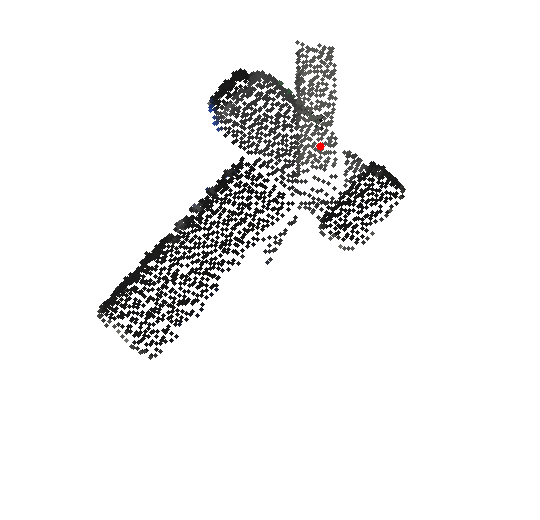

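```bash
cat > fit.py <<'E'
from h import *
import sys
from station import state
n=sys.argv[1];c=load(n)
s=state();T=s['tool_pos'];w,a,b,_=s['tool_rot'];Y=2*np.arctan2(b,a)
h=np.array([np.cos(Y),np.sin(Y),0]);l=np.array([-h[1],h[0],0])
P=cloud(c);D=P-T;H=D@h;L=D@l;Z=D[...,2]
m=(abs(L)<.035)&(H>-.16)&(H<.12)&(Z>-.15)&(Z<.09)&(P[...,2]>.115)
A=np.stack([H[m],Z[m]],1)
from scipy.optimize import minimize
from scipy.ndimage import uniform_filter
# silhouette model in body (fwd, up): handle, barrel, bezel ; fit by point-in-union soft IoU
def inside(q):
    hd=(abs(q[:,0])<.019)&(q[:,1]<0)&(q[:,1]>-.129)
    br=(q[:,0]<.035)&(q[:,0]>-.043)&(abs(q[:,1])<.019)
    bz=(q[:,0]>.035)&(q[:,0]<.064)&(abs(q[:,1]-.001)<.0225)
    return hd|br|bz
g=np.stack(np.meshgrid(np.arange(-.07,.08,.001),np.arange(-.14,.04,.001)),-1).reshape(-1,2);g=g[inside(g)]
fing=lambda q:(abs(q[:,0])<.013)&(q[:,1]>-.004)
A=A[~fing(A)]
from scipy.spatial import cKDTree
t=cKDTree(A)
def cost(p):
    th,x,z=p;f=np.array([np.cos(th),-np.sin(th)]);u=np.array([np.sin(th),np.cos(th)])
    q=A-[x,z];qb=np.stack([q@f,q@u],1)
    G=g[:,:1]*f+g[:,1:]*u+[x,z];G=G[~fing(G)]
    out=(~inside(qb)).mean();miss=(t.query(G)[0]>.004).mean()
    return out+miss
best=min(((cost((np.radians(th),x,z)),th,x,z) for th in np.arange(38,51,1) for x in np.arange(-.012,.0121,.002) for z in np.arange(.005,.0321,.003)),key=lambda r:r[0])
best=min(((cost((np.radians(th),x,z)),th,x,z) for th in best[1]+np.arange(-1,1.1,.5) for x in best[2]+np.arange(-.002,.0021,.001) for z in best[3]+np.arange(-.003,.0031,.001)),key=lambda r:r[0])
_,th,x,z=best;print("cost,th,barrel rel TCP (fwd,up)",best)
th=np.radians(th);W=T+h*(x+.063*np.cos(th)+.001*np.sin(th))+np.array([0,0,z-.063*np.sin(th)+.001*np.cos(th)])
look=h*np.cos(th)-np.array([0,0,np.sin(th)])
lab=np.array([.5868,.206,.110]);e=lab-W;print("window",W.round(4),"range along look",(e@look).round(4),"lateral",np.linalg.norm(e-look*(e@look)).round(4), "hit err vec",(W+look*(e@look)-lab).round(4))
yt=np.radians(float(sys.argv[2]));ht=np.array([np.cos(yt),np.sin(yt),0])
lt=ht*np.cos(th)-np.array([0,0,np.sin(th)]);Wt=lab-.1*lt
Tt=Wt-(ht*(x+.063*np.cos(th)+.001*np.sin(th))+np.array([0,0,z-.063*np.sin(th)+.001*np.cos(th)]));print("TCP target",Tt.round(4));go(*Tt,float(sys.argv[2]))
E
python3 fit.py a2 90
```

```text
cost,th,barrel rel TCP (fwd,up) (np.float64(0.06628734005504276), np.float64(41.0), np.float64(-0.014), np.float64(0.019000000000000003))
window [ 0.5046 -0.0802  0.2236] range along look 0.2498 lateral 0.1979 hit err vec [-0.155  -0.1123 -0.0503]
TCP target [0.5868 0.0963 0.1972]
at [ 0.5178 -0.1117  0.2452] yaw 112.72 tilt 0.34 shift cm [16.53 14.4   4.8 ] roll 0.3965 j [-0.38  0.08  1.61  0.    1.45 -0.77] F [ 0.  -0.4 -0.5] t 17.77 w 0.046
```

Run:
```python
from h import *
from station import capture,state
c=capture('wrist');np.savez('w7.npz',**c);cv2.imwrite('pics/w7.png',c['pixels'])
s=state();T=s['tool_pos'];w,a,b,_=s['tool_rot'];Y=2*np.arctan2(b,a)
h=np.array([np.cos(Y),np.sin(Y),0]);l=np.array([-h[1],h[0],0])
P=cloud(c);D=P-T;H=D@h;L=D@l;Z=D[...,2]
m=(abs(L)<.006)&(H>-.16)&(H<.12)&(Z>-.15)&(Z<.09)
I=np.full((520,540,3),255,np.uint8)
for hh,zz,col in zip(H[m],Z[m],c['pixels'][m]):
    cv2.circle(I,(int((hh+.16)*2000),int((.09-zz)*2000)),2,col.tolist(),-1)
cv2.circle(I,(320,146),4,(0,0,255),-1)
cv2.imwrite('pics/w7_side.png',I)
```

```text
(no output)
```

View pics/w7.png

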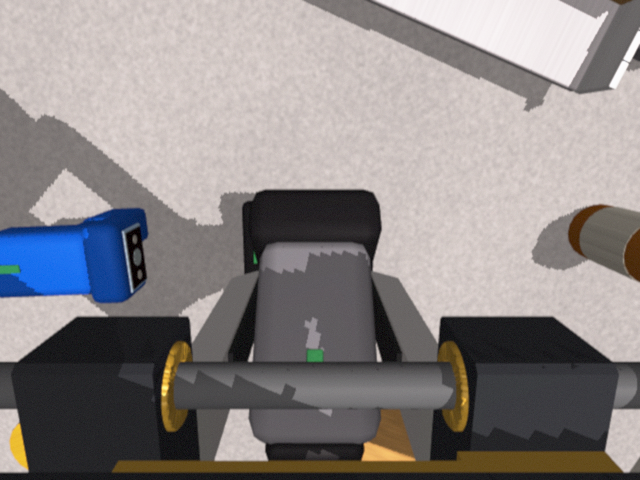

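View pics/w7_side.png

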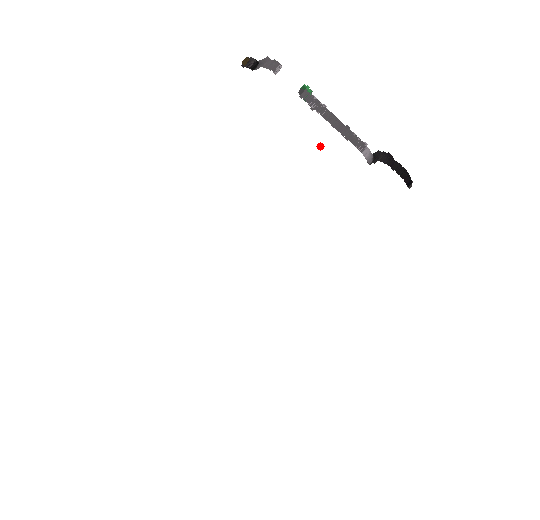

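```bash
cat > wfit.py <<'E'
from h import *
import sys
from station import state,capture
c=capture('wrist');np.savez(sys.argv[1]+'.npz',**c);cv2.imwrite(f'pics/{sys.argv[1]}.png',c['pixels'])
s=state();T=s['tool_pos'];w,a,b,_=s['tool_rot'];Y=2*np.arctan2(b,a)
h=np.array([np.cos(Y),np.sin(Y),0]);l=np.array([-h[1],h[0],0])
P=cloud(c);D=P-T;H=D@h;L=D@l;Z=D[...,2]
m=(abs(L)<.014)&(H>-.002)&(H<.020)&(Z>.01)&(Z<.09)
A=np.stack([H[m],Z[m]],1).astype(np.float32);r=cv2.fitLine(A,cv2.DIST_HUBER,0,.001,.001).ravel()
th=np.arctan2(-r[1],r[0]);th=np.arctan(np.tan(th));print("n",len(A),"tilt deg",np.degrees(th))
f=np.array([np.cos(th),-np.sin(th)]);u=np.array([np.sin(th),np.cos(th)])
B=np.stack([H,Z],-1)-r[2:];al=B@f;up=B@u
mm=(abs(L)<.02)&(H>-.1)&(H<.09)&(Z>-.1)&(Z<.09)&(abs(up)<.02)
k=mm&(up>.0015)&(up<.006)&(al>0)&(H<.07);print("bezel step al: start",np.percentile(al[k],[1,3,10,50,99]))
for x in np.arange(-.075,.06,.005):
    q=mm&(al>x)&(al<x+.005)
    if q.sum(): print(round(x,3),q.sum(),np.median(up[q]).round(4))
print("line pt rel TCP",r[2:], "lateral mean L of gray",L[m].mean(), "L range",np.percentile(L[(abs(up)<.003)&(al>-.02)&(al<.02)&(abs(L)<.05)],[2,98]))
E
python3 wfit.py w8
```

```text
n 5445 tilt deg 43.188435
bezel step al: start [0.02438459 0.024991   0.02617109 0.03377489 0.04669601]
-0.06 180 -0.0084
-0.055 1649 -0.0076
-0.05 2115 -0.0026
-0.045 1684 -0.0006
-0.03 23 0.0012
-0.025 1525 -0.0001
-0.02 1498 -0.0003
-0.015 1448 -0.0002
-0.01 1360 -0.0002
-0.005 1314 -0.0002
0.0 1253 -0.0002
0.005 1199 -0.0001
0.01 1148 -0.0001
0.015 1068 -0.0001
0.02 1281 -0.0007
0.025 1421 0.0034
0.03 1047 0.0047
0.035 979 0.0047
0.04 782 0.0044
0.045 249 0.0031
line pt rel TCP [0.00850961 0.02780424] lateral mean L of gray 1.0543674436419448e-05 L range [-0.02494704  0.0234955 ]
```

>>> play_rows --pt "0 0.6 0.5 0 0.02" --pt "0 1.8 1.6 0 0.06" --pt "0 3.2 2.8 0 0.11" --pt "0 4.8 4.1 0 0.16" --pt "0 6.4 5.5 0 0.21" --pt "0 8 6.9 0 0.26" --pt "0 9.5 8.2 0 0.31" --pt "0 10.6 9.2 0 0.35"

```text
clock: 18.53
tool_pos: [0.5591, 0.0234, 0.2386]
tool_rot: [-0.002, 0.691, 0.723, -0.001]
contact_force: [-0.3, 0.4, -2.2]
gripper_width: 0.0454
```

```bash
python3 wfit.py w9|grep tilt; python3 -c "
from h import *
go(.5868,.0994,.199,91)"
```

```text
n 5316 tilt deg 42.900925
at [0.5598 0.0256 0.2386] yaw 92.6 tilt 0.28 shift cm [7.25 3.04 3.96] roll 0.028 j [-0.11  0.15  1.53  0.    1.46 -0.16] F [ 1.1  2.  -2.5] t 18.58 w 0.046
```

>>> play_rows --pt "0 1.2 0.5 0.4 0.01" --pt "0 2.6 1.1 1.2 0.02" --pt "0 4 1.7 2 0.028" --pt "0 5.2 2.2 2.7 0.028" --pt "0 6.2 2.6 3.3 0.028" --pt "0 6.9 2.9 3.7 0.028" --pt "0 7.2 3 3.9 0.028" --pt "0 7.2 3 3.9 0.028"

```text
clock: 19.25
tool_pos: [0.5864, 0.0951, 0.2007]
tool_rot: [-0.001, 0.7, 0.714, -0.001]
contact_force: [0.0, -0.3, -2.2]
gripper_width: 0.0455
```

```bash
python3 wfit.py w10|grep -E "tilt|line|step"; python3 ang.py a3; python3 car.py c9; python3 fit.py a3 91;python3 - <<'E'
from h import *
c=load('w10');P=cloud(c);g=c['pixels'].min(-1)
m=(P[...,2]>.10)&(P[...,2]<.118)&(g>150);cv2.imwrite('pics/m.png',m*255)
q=P[m];print(len(q));
if len(q)>50:
    r=cv2.minAreaRect((q[:,:2]*1000).astype(np.float32));print("label wrist",r,np.median(q[:,2]))
c=load('c6');P=cloud(c);g=c['pixels'].min(-1)
m=(P[...,2]>.10)&(P[...,2]<.118)&(P[...,0]<.67)&(P[...,1]<.31)&(P[...,1]>.1)&(g>140);q=P[m];r=cv2.minAreaRect((q[:,:2]*1000).astype(np.float32));print("label top",r,np.median(q[:,2]))
E
```

```text
n 5510 tilt deg 43.02009
bezel step al: start [0.02581241 0.02631234 0.02748373 0.0351804  0.04801308]
line pt rel TCP [0.00851892 0.02627465] lateral mean L of gray 9.943347988699755e-06 L range [-0.02339711  0.02425157]
at [0.5866 0.0945 0.2012] yaw 91.06 tilt 0.05 shift cm [11.14  0.22  0.12] roll -0.376 j [ 0.01  0.25  1.5  -0.    1.39 -0.  ] F [ 1.  -0.6 -2.2] t 19.3 w 0.0459
carton ((606.4547119140625, 227.45155334472656), (141.1768035888672, 178.66465759277344), 1.3830007314682007) 2156
cost,th,barrel rel TCP (fwd,up) (np.float64(0.051607164044734914), np.float64(40.5), np.float64(-0.014), np.float64(0.02))
window [0.5863 0.1286 0.1818] range along look 0.1055 lateral 0.0048 hit err vec [-0.0019  0.0028  0.0033]
TCP target [0.5887 0.0954 0.1951]
at [0.587  0.0941 0.202 ] yaw 91.01 tilt 0.04 shift cm [0.13 0.18 0.69] roll 0.0002 j [ 0.01  0.25  1.5  -0.    1.39 -0.  ] F [ 0.4  0.5 -2.5] t 19.4 w 0.0455
15680
label wrist ((616.6557006835938, 188.18565368652344), (119.35482025146484, 100.3707504272461), 0.8746253848075867) 0.11122788781237047
label top ((588.1842651367188, 206.111328125), (66.30101776123047, 95.83527374267578), 1.6870054006576538) 0.10946454800686911[ WARN:0@0.104] global loadsave.cpp:1063 imwrite_ Unsupported depth image for selected encoder is fallbacked to CV_8U.
```

View pics/w10.png

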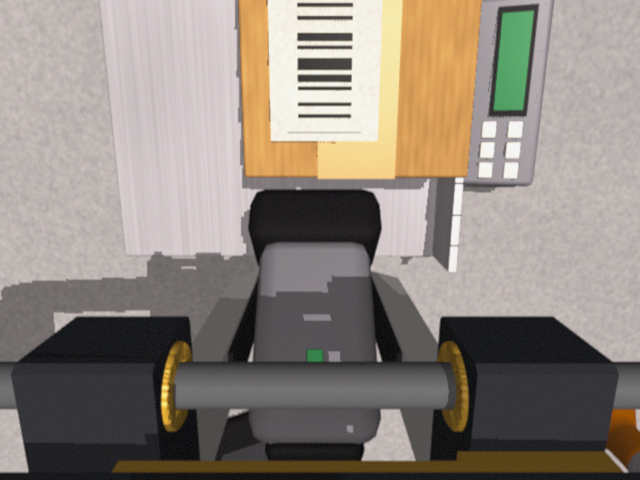

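View pics/a3_side.png

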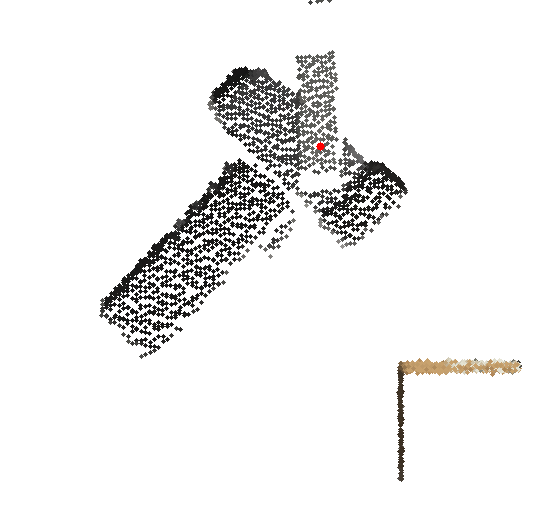

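Run:
```python
from h import *
from station import state
T=state()['tool_pos'];print(T)
c=load('w10');P=cloud(c)
for v in(30,70,110):
    g=c['pixels'][v].min(-1).astype(int);e=[u for u in range(250,400) if g[u]>150];print(v,e[0],e[-1],P[v,e[0]].round(4),P[v,e[-1]].round(4))
for u in(290,325,360):
    g=c['pixels'][100:170,u].min(-1).astype(int);print(u,100+np.nonzero(g>150)[0].max(),P[100+np.nonzero(g>150)[0].max(),u].round(4))
print("carton front",[P[176,u].round(4) for u in(260,350,450)])
print("rail",P[230,457].round(4), "carton right",P[120,470].round(4))
for n in("top","scene"):
    pass
c=load('s2') if 0 else load('a3');P=cloud(c);g=c['pixels'].min(-1)
m=(P[...,2]>.10)&(P[...,2]<.118)&(P[...,0]<.66)&(P[...,1]<.3)&(P[...,1]>.13)&(g>150);q=P[m];print("scene label",cv2.minAreaRect((q[:,:2]*1000).astype(np.float32)))
c=load('s2');P=cloud(c);g=c['pixels'].min(-1)
m=(P[...,2]>.10)&(P[...,2]<.118)&(P[...,0]<.66)&(P[...,1]<.3)&(P[...,1]>.13)&(g>150);q=P[m];print("scene label",cv2.minAreaRect((q[:,:2]*1000).astype(np.float32)))
# finger position in scene & wrist for camera offset
```

```text
[0.58695693 0.09409836 0.20198277]
30 268 399 [0.5566 0.2214 0.11  ] [0.6322 0.2226 0.1108]
70 269 398 [0.5572 0.1994 0.1115] [0.633  0.2009 0.1107]
110 270 396 [0.5577 0.1769 0.1122] [0.6332 0.1783 0.1112]
290 140 [0.5697 0.1596 0.1109]
325 141 [0.591  0.1594 0.1115]
360 142 [0.6124 0.1592 0.1113]
carton front [array([0.551 , 0.1373, 0.1098]), array([0.6071, 0.1384, 0.1103]), array([0.6697, 0.1395, 0.1093])]
rail [0.6857 0.0999 0.085 ] carton right [0.6785 0.1734 0.1101]
scene label ((589.74462890625, 206.05369567871094), (70.21853637695312, 96.84611511230469), 1.245927333831787)
scene label ((589.8143310546875, 206.42710876464844), (69.96245574951172, 96.7572250366211), 1.3240349292755127)
```

>>> play_rows --pt "0 0.1 0.1 0.1 0" --pt "0 0.15 0.25 0.2 0" --pt "0 0.2 0.4 0.25 0" --pt "0 0.2 0.4 0.25 0" --pt "0 0.2 0.4 0.25 0" --pt "0 0.2 0.4 0.25 0" --pt "0 0.2 0.4 0.25 0" --pt "0 0.2 0.4 0.25 0"

```text
clock: 20.07
tool_pos: [0.5907, 0.0966, 0.1991]
tool_rot: [0.0, 0.701, 0.713, -0.0]
contact_force: [-0.1, 0.8, -1.5]
gripper_width: 0.0458
```

>>> play_rows --pt "0 0 0 0 0" --pt "0 0 0 0 0" --pt "0 0 0 0 0" --pt "0 0 0 0 0" --pt "0 0 0 0 0" --pt "0 0 0 0 0" --pt "0 0 0 0 0" --pt "0 0 0 0 0"

```text
clock: 20.73
tool_pos: [0.5907, 0.0967, 0.199]
tool_rot: [-0.0, 0.701, 0.713, -0.0]
contact_force: [-0.2, -0.6, -2.4]
gripper_width: 0.0458
```

```bash
sed -i 's/.5868,.206,.110\]/.589,.2063,.110]/' fit.py; python3 wfit.py w11|grep -E "tilt|line|step"; python3 ang.py a4; python3 fit.py a4 91
python3 - <<'E'
from h import *
from station import capture
c=capture('scene');cv2.imwrite('pics/s9.png',c['pixels'])
E
```

```text
n 5473 tilt deg 42.969128
bezel step al: start [0.02494634 0.02554093 0.02672376 0.03435891 0.04716152]
line pt rel TCP [0.00851678 0.02635919] lateral mean L of gray -5.964682394007536e-06 L range [-0.02350571  0.02412542]
at [0.5907 0.0967 0.199 ] yaw 91.03 tilt 0.0 shift cm [10.94 -0.2  -0.1 ] roll -0.3764 j [ 0.02  0.26  1.49  0.    1.39 -0.  ] F [ 0.3 -0.1 -1.5] t 20.78 w 0.046
cost,th,barrel rel TCP (fwd,up) (np.float64(0.06823014667369136), np.float64(41.0), np.float64(-0.014), np.float64(0.022))
window [0.5901 0.1309 0.1804] range along look 0.1031 lateral 0.0037 hit err vec [-0.0003  0.0024  0.0028]
TCP target [0.5909 0.0966 0.1942]
at [0.5907 0.0967 0.199 ] yaw 91.03 tilt 0.0 shift cm [-0.01  0.02  0.48] roll 0.0006 j [ 0.02  0.26  1.49  0.    1.39 -0.  ] F [-0.  -0.6 -1.7] t 20.83 w 0.046
```

View pics/s9.png

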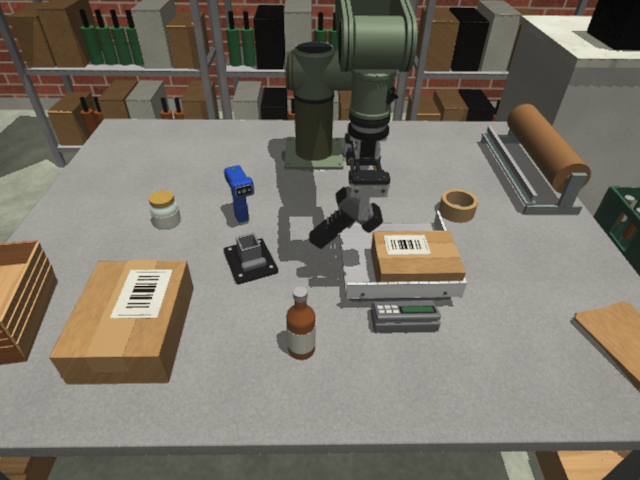

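```bash
python3 -c "
from station import hand_in,state
print(hand_in());print(state()['clock'])"
```

```text
the job is handed in; nothing more can be done
None
the job is handed in; nothing more can be done
```

I pushed the carton into the rail corner, drew the scanner out of its stand and tipped it nose-down. I handed in holding it still over the label at about 21 s of the 69 s allowed. No verdict was reported.

- **Carton:** I pushed it against the +x rail with open fingers, then against the +y rail. Each time the force rose to about 13–15 N with no further movement. The last unobstructed top view put its centre within 1 mm of home and its yaw within 0.2° of the scale's. The scene picture showed no gap at either rail.
- **Scanner tilt:** The moves can't tilt the hand, so I tipped the scanner in the grip by leaning its handle against the outside of the stand's socket, using under 7 N. It slipped about 12 mm back along the pads while doing so. I allowed for that in the aim.
- **Final pose:** The scanner held still over the last 0.7 s.

| Check | Wrist camera | Scene camera |
|---|---|---|
| Tilt, nose-down | 43° | 41° |
| Window to label middle | about 100 mm | 103 mm |
| Aim off the label's middle | about 2 mm | about 4 mm |

- **Disagreement:** The cameras differ by about 2° on tilt and 2–3 mm on label position. I aimed between them.
- **Clearance and bystanders:** The scanner and hand are clear of the parcel, scale and stand. The bottle, jar, tape roll, blue scanner and large carton look unmoved.

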